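Roll a food can up the coding gutter onto its anti-rollback dogs

TASK

At the can-coding stand, push the can that lies at the low end of the sloped gutter uphill with your fingertips until it meets the end stop and the two sprung dogs in the gutter floor have popped up behind it, so that it stays there and cannot roll back. Roll it along the gutter floor at a steady, easy pace from behind: do not take it between the fingers, lift it, fling it, shove it hard against the stop or let it run back down. Leave the spare can, the bottle and the bowl where they stand.

Things in the scene. Friction and masses are not known exactly. Their poses are not given: they have to be found in the camera images.
- gutter: stainless channel sloped 8 degrees, 114 mm wide inside. Origin on the floor's surface, mid-width, at the inner face of the lower lip, 45 mm above the table; x runs uphill along the floor, y across, z square to the floor. Side guides 30 mm high, edges turned out to y = +-71 mm. Lower lip at x = 0: 12 mm high, 4 mm thick; beyond it (x below -15 mm) the table is clear. Dogs at x = 226 mm
- stop (a point): middle of the end stop's buffer face at the gutter's top end, at gutter x = 300 mm, z = 35 mm; a steel plate 50 mm high with a sprung, rubber-faced buffer plate 100 mm wide, z = 20 to 50 mm, that gives 1 mm per 4 N, 8 mm at most. When the can meets it, the can's centre is at gutter x = 263 mm
- head (a point): nozzle end of the print head, a level steel tube 38 mm in diameter and 130 mm long, 78 mm off the gutter's middle on its -y side, beside the can's final place; its clamp and post rise 25 mm above this point. Fixed, an obstacle only
- can: sealed tinplate food can, 74 mm in diameter, 110 mm long, about 0.45 kg, slick (friction about 0.35). Origin: its centre; its y axis is the can's axis, lying across the gutter; x and z turn as it rolls. Starts leaning on the lower lip, centre at gutter x = 27, z = 37 mm; rolls freely, 2 mm end play each side. Let go below the dogs it rolls back down
- dogs (a joint): two tabs in the gutter floor at x = 226 mm, y = +-32 mm, on one sprung shaft; 12 mm wide, 4 mm thick, 12 mm tall. 0 rad: upright, as at the start. They fold uphill below the floor (1.5 rad) under the can as it rolls over them (under 1 N), and spring up once its centre is past x = 260.5 mm; the can, released, then rests on them at x = 255 mm, 8 mm short of the stop
- spare_can: a like can standing upright on the table beyond the gutter, 74 mm in diameter and 110 mm high; not to be touched. Origin: centre of its underside
- wash_bottle: white plastic bottle standing beside the stand, 60 mm in diameter and 150 mm high; not to be touched. Origin: centre of its underside
- bowl: white plastic bowl on the table past the high end of the gutter, 150 mm wide and 55 mm high; not to be touched. Origin: centre of its underside

How it is judged:
At the end, for the whole second after the job is handed in: the can lies at rest across the gutter floor between the end stop and the dogs (its centre at gutter x between 251 and 267 mm, within 4 mm of rolling height, square to the gutter within 0.1 rad), and the dogs stand upright behind it (below 0.15 rad) (x of can in the frame of gutter between 0.251 and 0.267 m and z of can in the frame of gutter between 0.034 and 0.041 m and angle between the y axis of can and the y axis of gutter, either way round below 0.1 rad and value of joint dogs below 0.15 rad and linear speed of can below 0.02 m/s); the robot touches nothing.
It fails at once if the can is lifted off the gutter floor (more than 15 mm) (z of can in the frame of gutter above 0.052 m).
It fails at once if the can is taken between the fingers (distance between the grasp point and can below 0.034 m).
It fails at once if the can is flung, or let run back down (faster than 0.4 m/s) (linear speed of can above 0.4 m/s).
It fails at once if the can is shoved hard against the end stop (fingers press on it with over 40 N) (contact force between the fingers and can above 40 N).
It fails at once if the spare can, the bottle or the bowl is moved by more than 20 mm or tipped (distance of any of spare_can, wash_bottle, bowl from where it was at the start of the episode above 0.02 m or angle between any of spare_can, wash_bottle, bowl's own z axis and vertical above 0.3 rad).
It also fails if it takes over 42 s, if anything falls off the work surface, if the arm or the gripper's body presses on something with over 40 N, if the wrist force passes 120 N, or if a joint passes its speed limit or range.

ROBOT

A 7-joint arm with a two-finger parallel gripper is mounted at the origin on the work surface. World frame = base frame: x ahead of the robot, y to its left, z up, the work surface at z = 0. Lengths are in m, angles in rad, forces in N, time in s.
With the tool pointing down it reaches from about 0.4 to 0.9 m from the base axis. Payload 5.5 kg.
Tool frame: the origin (TCP) lies midway between the tips of the shut fingers; the grasp point (between the pads) lies 19 mm behind it (manip.grip_depth is the distance from the TCP to the grasp point, in m); z points along the fingers, x is the direction in which the jaws open and shut, and the axes are right-handed (so a half turn about z gives the same grasp; the last joint's range is limited). The gripper opens to 92 mm and grips with 3 to 60 N. Pads are 19 mm wide; open, the fingers measure 130 mm over their backs; the gripper's body (75 mm by 190 mm) begins 47 mm behind the grasp point.
Start: joints at [1.388, 0.501, -0.427, 1.55, 0.221, 1.138, -0.21], TCP at [0.28, -0.586, 0.227] pointing down, gripper open.
Joint ranges: [-2.88, 2.88], [-0.31, 2.03], [-1.54, 1.56], [0.2, 2.42], [-1.41, 4.55], [0.19, 2.02], [-2.57, 2.57]. Speed limits (rad/s): [2.57, 2.57, 3.14, 3.14, 3.14, 3.14, 3.14].

INTERFACE

Orientations are given as a unit quaternion [x, y, z, w].
In Python, from bench import manip, effector, viewer gives the robot as it stands. Calls block until the motion is done:
- manip.move_pose(position, orientation): joint-space move of the TCP to a pose.
- manip.servo_line(position, ori=None, vel=0.15): straight line of the TCP; ori=None keeps the orientation; vel is the mean speed in m/s.
- manip.movej(angles): joint-space move.
- effector.open_jaws() and effector.close(f_grip=None): open the fingers fully, or close them until they stop; f_grip is the grip in N (None keeps the last).
- manip.sleep(seconds).
- manip.solve_ik(position, orientation): joint angles nearest the present ones, or None.
- viewer.get_image(name): name is "side" or "top" or "wrist"; returns the picture (420x560x3 uint8, red, green, blue); there is no depth.
- viewer.get_calibration(name): a dict with "vfov" (degrees; the focal length in pixels is half the picture's height over the tangent of half this angle, whatever the lens; pixels are square), "cx", "cy" (the principal point, pixels), "eye" and "attitude" of the camera in the world. Camera axes: x right, y down, z forward; pixel columns grow to the right and rows downward; lengths in m; the calibration is good to about 2 mm. The wrist camera is an equidistant fisheye: a pixel r from the principal point sees the ray r / f radians off the axis. A picture is of the moment at which its call begins: read the wrist's pose just before it. get_calibration takes no time and is no camera call; for the wrist camera it gives the pose at the moment of the call.
A pose or a line that the arm cannot do raises manip.PlanningError and nothing moves.
- manip.hand_in(): hands the job in, once; it reports no verdict.
Readings, each from a call of its own:
- manip.current_clock(): time.
- manip.current_q(): joint angles.
- manip.current_joint_velocities(): joint speeds.
- manip.current_tau(): joint torques, N m.
- manip.current_tool_pos(): TCP position.
- manip.current_tcp_rot(): TCP orientation.
- manip.current_force(): force on the tool from outside, world axes, zero at the start.
- manip.current_wrist_torque(): the same for the moment, N m.
- manip.current_finger_gap(): finger opening in m.
Only numpy, scipy, OpenCV 4.12 (cv2) and the standard library are available. Lean on these libraries where they do the work, as an engineer would, in place of code of your own. Each camera call takes 0.05 s, during which the arm holds its last target.

## Working session

There is one attempt and no reset: what is moved stays moved. The work goes in short steps, each a Python script; the robot and the scene stay as the last script left them, time stands still between calls to the robot, and variables do not carry over. Pictures are saved under pics/ and viewed, and the job is handed in when it is done.

```bash
ls; mkdir -p pics
python3 - <<'E'
from bench import manip, effector, viewer
import cv2
for n in ["side","top","wrist"]:
    c=viewer.get_calibration(n); print(n,c)
    cv2.imwrite(f"pics/{n}0.png",viewer.get_image(n)[:,:,::-1])
print(manip.current_clock(),manip.current_tool_pos(),manip.current_tcp_rot(),manip.current_finger_gap(), manip.grip_depth)
E
```

```text
pics
side {'vfov': 55.82649982898464, 'cx': 279.0570184892073, 'cy': 215.70717646516226, 'eye': array([0.45499039, 0.58921088, 0.60817044]), 'attitude': array([-0.13848643,  0.89578311, -0.41728195,  0.06534448])}
top {'vfov': 50.284885280915844, 'cx': 279.46331783615153, 'cy': 208.0397070153866, 'eye': array([0.55101189, 0.03463898, 1.12005989]), 'attitude': array([-0.69598937,  0.71712738, -0.02044285,  0.03015312])}
wrist {'vfov': 65.70646984690485, 'cx': 277.92993199710565, 'cy': 207.29943782401352, 'eye': array([ 0.34606884, -0.55443288,  0.38377363]), 'attitude': array([ 0.83801399, -0.52769261, -0.07501879,  0.11681282])}
0.15 [ 0.28000826 -0.58599013  0.22591603] [ 8.45930606e-01 -5.33292440e-01 -6.25111413e-04 -4.37485276e-04] 0.09209260484080554 0.0188
```

View pics/side0.png

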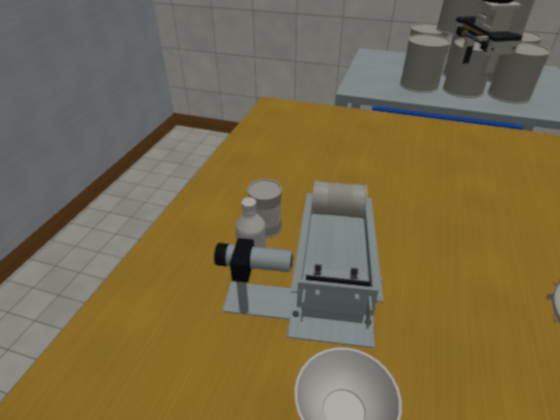

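View pics/top0.png

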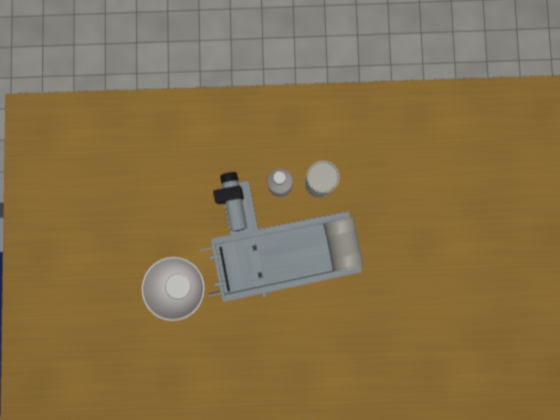

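View pics/wrist0.png

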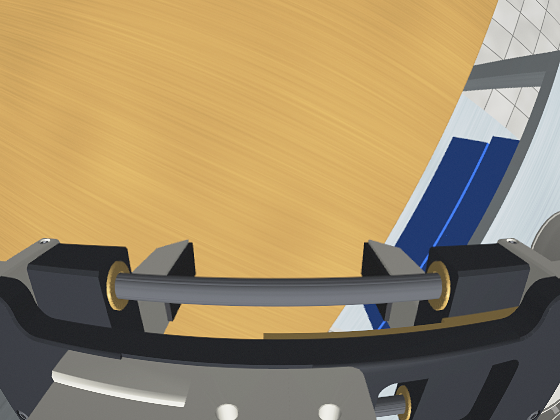

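The top view shows the gutter at about (213–361, 212–300), with the can at its right (low) end near (343, 244), the bowl at (173, 289), the bottle at (280, 181) and the spare can at (322, 178). In the side view the end stop is nearest the camera and the dogs are at (318, 270) and (354, 272). I'll zoom in on the corners next.

```bash
cat > h.py <<'E'
import numpy as np, cv2
from scipy.spatial.transform import Rotation as R
def ray(c,u,v,H=420):
    f=H/2/np.tan(np.radians(c['vfov'])/2)
    d=R.from_quat(c['attitude']).apply([(u-c['cx'])/f,(v-c['cy'])/f,1.]); return np.array(c['eye']),d
def onplane(c,u,v,z):
    e,d=ray(c,u,v); return e+d*(z-e[2])/d[2]
def proj(c,p):
    f=210/np.tan(np.radians(c['vfov'])/2)
    q=R.from_quat(c['attitude']).inv().apply(np.atleast_2d(p)-c['eye'])
    return q[:,:2]/q[:,2:]*f+[c['cx'],c['cy']]
def tri(a,b):
    (e1,d1),(e2,d2)=a,b
    d1=d1/np.linalg.norm(d1);d2=d2/np.linalg.norm(d2)
    s=np.linalg.lstsq(np.c_[d1,-d2],e2-e1,rcond=None)[0]
    p,q=e1+s[0]*d1,e2+s[1]*d2
    return (p+q)/2,np.linalg.norm(p-q)
E
python3 - <<'E'
import cv2
from bench import viewer
from h import *
i=cv2.imread('pics/top0.png')[200:310,200:370]; cv2.imwrite('pics/topz.png',cv2.resize(i,None,fx=4.6,fy=4.6,interpolation=cv2.INTER_CUBIC))
i=cv2.imread('pics/side0.png')[170:350,210:390]; cv2.imwrite('pics/sidez.png',cv2.resize(i,None,fx=3.3,fy=3.3,interpolation=cv2.INTER_CUBIC))
c=viewer.get_calibration('top')
for n,u,v,z in [('bowl',173,289,.055),('bottle',280,178,.15),('spare',322,175,.11),('can',343,244,.09),('hi',222,270,.08)]: print(n,onplane(c,u,v,z).round(3))
E
```

```text
bowl [0.443 0.305 0.055]
bottle [0.686 0.044 0.15 ]
spare [ 0.696 -0.051  0.11 ]
can [ 0.538 -0.095  0.09 ]
hi [0.486 0.185 0.08 ]
```

View pics/topz.png

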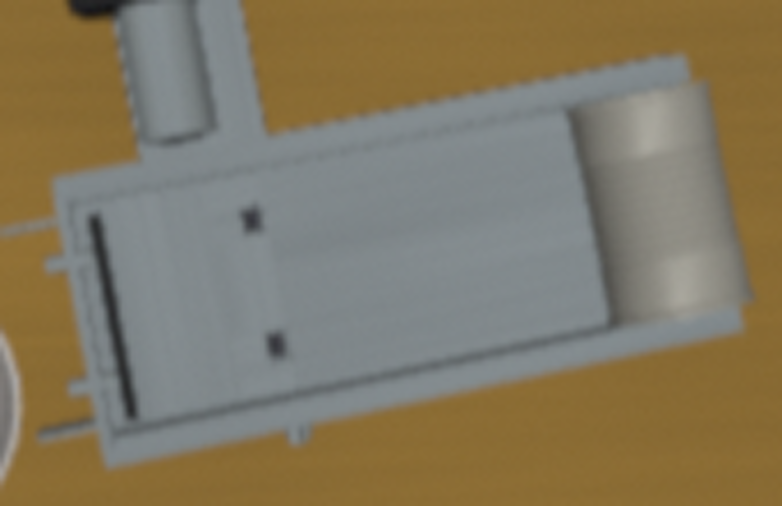

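View pics/sidez.png

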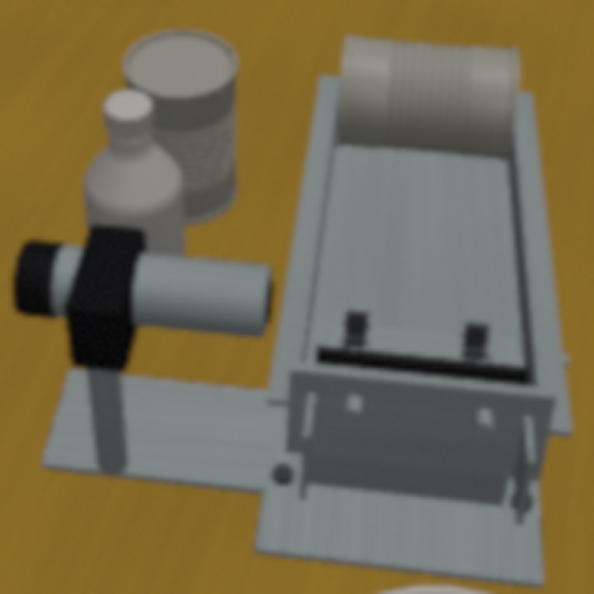

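The zoomed top view gives these points (in zoomed pixels): flange corners (688,55), (742,330), (107,466) and (55,178), dogs (251,220) and (276,345), and buffer face centre (113,315). The side zoom shows the dog tips at (357,312) and (477,325). I'll fit the planar pose from these.

```bash
cat >> h.py <<'E'
S=np.radians(8)
def gw(p,x,y,yaw):
    M=R.from_euler('ZY',[yaw,-S]).as_matrix()
    return np.atleast_2d(p)@M.T+[x,y,.045]
E
python3 - <<'E'
from bench import viewer
from h import *
from scipy.optimize import least_squares
ct=viewer.get_calibration('top'); cs=viewer.get_calibration('side')
T=(np.array([(688,55),(742,330),(107,466),(55,178),(251,220),(276,345),(113,315)],float)+.5)/4.6-.5+200
Sd=(np.array([(357,312),(477,325)],float)+.5)/3.3-.5+[210,170]
def model(p):
    x,y,a,lo,hi=p
    g=lambda q:gw(q,x,y,a)
    t=g([(lo,-.071,.03),(lo,.071,.03),(hi,.071,.03),(hi,-.071,.03),(.228,-.032,.009),(.228,.032,.009),(.3,0,.035)])
    s=g([(.228,-.032,.012),(.228,.032,.012)])
    return np.r_[(proj(ct,t)-T),(proj(cs,s)-Sd)]
r=least_squares(lambda p:model(p).ravel(),[.54,-.12,1.7,0,.3],loss='soft_l1')
print(r.x.round(4),np.degrees(r.x[2])); print(model(r.x).round(2))
x,y,a=r.x[:3]
print('can proj top',proj(ct,gw([(.027,0,.037)],x,y,a)),'side',proj(cs,gw([(.027,0,.037)],x,y,a)))
print(gw([(.027,0,.037),(.263,0,.037),(.3,0,.035)],x,y,a).round(4))
E
```

```text
[ 0.5418 -0.118   1.7365 -0.0034  0.3195] 99.49307058379716
[[-0.4  -0.04]
 [ 0.45  0.26]
 [ 0.2   0.18]
 [-0.21 -0.27]
 [-0.   -0.09]
 [-0.15  0.2 ]
 [ 1.69 -0.37]
 [-0.09  0.54]
 [-0.03  0.36]]
can proj top [[343.34659814 243.89800479]] side [[338.79912154 198.76636208]]
[[ 0.5383 -0.0967  0.0854]
 [ 0.4997  0.1338  0.1182]
 [ 0.4936  0.1702  0.1214]]
```

The fit has sub-pixel residuals on the corners and dogs. The lip came out at -3.4 mm against the stated -4, and the predicted can centre matches the image in both views. The stop is about 4 mm off my pick, so I'll find it by force. Next I'll check the head and the IK.

```bash
cat >> h.py <<'E'
G=(0.5418,-0.118,1.7365)
M=R.from_euler('ZY',[G[2],-S]).as_matrix()
def w(x,y,z): return gw([(x,y,z)],*G)[0]
def toG(p): return M.T@(np.array(p)-[G[0],G[1],.045])
def quat(th,flip):
    z=M@np.array([np.sin(th),0,-np.cos(th)])   # fingertips lean uphill, body downhill
    x=M[:,1]*(1 if flip else -1)
    return R.from_matrix(np.c_[x,np.cross(z,x),z]).as_quat()
E
python3 - <<'E'
from bench import viewer,manip
from h import *
cs=viewer.get_calibration('side')
e,d=ray(cs,210+262/3.3,170+298/3.3); a=toG(e); b=M.T@d; print('head',(a+b*(-.078-a[1])/b[1]).round(3))
for th in (15,20):
  for f in (0,1):
    for x,z in [(-.06,.12),(-.05,.032),(.1,.032),(.23,.032)]:
        q=manip.solve_ik(w(x,0,z),quat(np.radians(th),f)); print(th,f,x,z,None if q is None else np.round(q,2))
E
```

```text
head [ 0.28  -0.078  0.057]
15 0 -0.06 0.12 [ 1.04  0.76 -0.84  1.58  0.19  1.21  0.38]
15 0 -0.05 0.032 [ 0.99  0.84 -0.79  1.65  0.24  1.05  0.36]
15 0 0.1 0.032 [ 0.96  0.79 -0.98  1.85  0.31  0.93  0.07]
15 0 0.23 0.032 [ 0.73  0.65 -0.91  1.95  0.14  0.8  -0.01]
15 1 -0.06 0.12 [ 0.65  0.61 -0.23  1.59 -0.21  1.2  -2.44]
15 1 -0.05 0.032 [ 0.63  0.7  -0.24  1.66 -0.21  1.03 -2.42]
15 1 0.1 0.032 [-0.42  0.75  0.9   1.9  -0.97  1.24 -1.99]
15 1 0.23 0.032 [-0.67  0.64  0.91  2.   -0.99  1.15 -2.18]
20 0 -0.06 0.12 [ 1.05  0.81 -0.84  1.53  0.15  1.26  0.43]
20 0 -0.05 0.032 [ 1.01  0.89 -0.79  1.6   0.19  1.11  0.42]
20 0 0.1 0.032 [ 1.    0.85 -1.    1.82  0.27  0.96  0.13]
20 0 0.23 0.032 [ 0.79  0.7  -0.94  1.94  0.09  0.81  0.06]
20 1 -0.06 0.12 [ 0.67  0.65 -0.23  1.55 -0.26  1.26 -2.39]
20 1 -0.05 0.032 [ 0.66  0.74 -0.24  1.62 -0.26  1.1  -2.37]
20 1 0.1 0.032 [ 0.56  0.61 -0.35  1.84 -0.31  0.95 -2.52]
20 1 0.23 0.032 [-0.46  0.59  0.68  1.98 -0.94  1.12 -2.19]
```

Run:
```python
from bench import viewer,manip,effector
from h import *
q=quat(np.radians(20),0)
effector.close(f_grip=20); print('gap',manip.current_finger_gap())
manip.move_pose(w(-.07,0,.12),q)
manip.servo_line(w(-.05,0,.032),q,vel=.12)
print(manip.current_clock(),toG(manip.current_tool_pos()).round(4),manip.current_force().round(2))
for n in ["side","top","wrist"]: cv2.imwrite(f"pics/{n}1.png",viewer.get_image(n)[:,:,::-1])
a=cv2.imread('pics/side1.png')[120:320,200:420];b=cv2.imread('pics/top1.png')[180:320,200:420]
cv2.imwrite('pics/c1.png',np.vstack([cv2.resize(a,(396,360)),cv2.resize(b,(396,240))]))
```

```text
gap 0.0004937922095318108
4.2167 [-0.0505 -0.0005  0.0327] [ 0.34  0.39 -0.83]
```

View pics/c1.png

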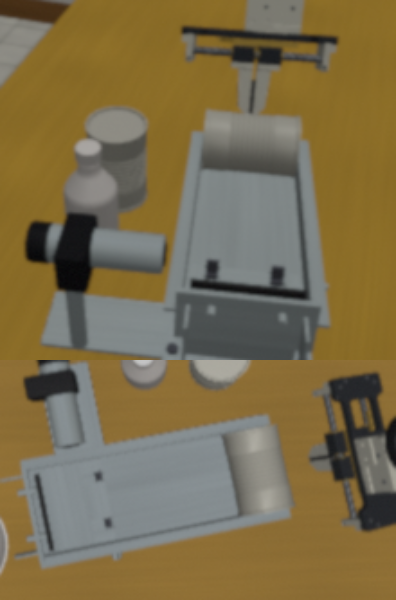

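View pics/wrist1.png

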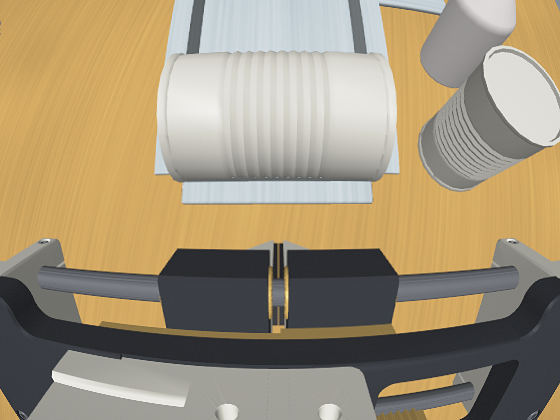

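In the wrist view the shut fingers at (278, 260) are centred behind the can at (277, 115), and nothing else is near. I'll start the push.

Run:
```python
from bench import viewer,manip
from h import *
q=quat(np.radians(20),0)
manip.servo_line(w(-.025,0,.032),q,vel=.04)
f0=manip.current_force(); print('f0',(M.T@f0).round(2),manip.current_clock())
manip.servo_line(w(.190,0,.032),q,vel=.05)
print(manip.current_clock(),toG(manip.current_tool_pos()).round(4),(M.T@(manip.current_force()-f0)).round(2))
np.save('f0.npy',f0)
for n in ["side","top","wrist"]: cv2.imwrite(f"pics/{n}2.png",viewer.get_image(n)[:,:,::-1])
a=cv2.imread('pics/side2.png')[120:320,200:420];b=cv2.imread('pics/top2.png')[180:320,200:420]
cv2.imwrite('pics/c2.png',np.vstack([cv2.resize(a,(396,360)),cv2.resize(b,(396,240))]))
```

```text
f0 [ 0.41 -0.94  0.44] 5.1417
9.5917 [0.1899 0.     0.032 ] [-1.78  0.71  0.38]
```

View pics/c2.png

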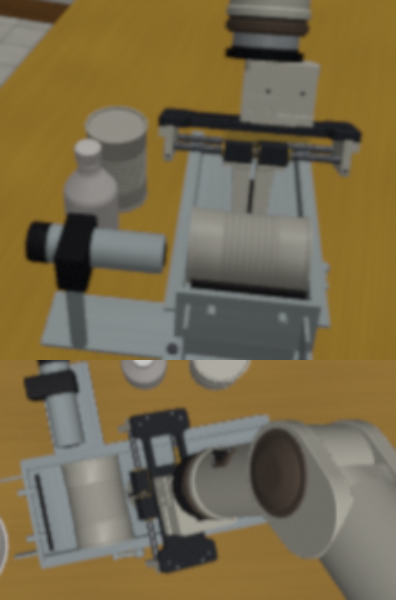

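View pics/wrist2.png

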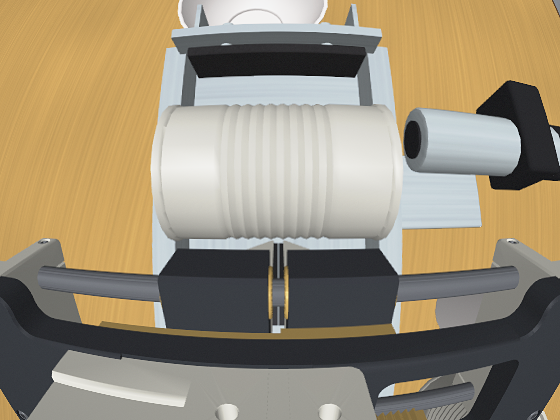

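The can is square in the gutter and about 27 mm short of the buffer, with a push force of about 2 N. I'll finish in small force-watched steps.

Run:
```python
from bench import viewer,manip
from h import *
q=quat(np.radians(20),0); f0=np.load('f0.npy')
manip.servo_line(w(.207,0,.032),q,vel=.04)
x=.207
fx=lambda:(M.T@(manip.current_force()-f0)).round(2)
print(x,fx())
while x<.226:
    x+=.0012; manip.servo_line(w(x,0,.032),q,vel=.025); manip.sleep(.05)
    f=fx(); print(round(x,4),toG(manip.current_tool_pos())[0].round(4),f)
    if f[0]<-10: break
print(manip.current_clock())
for n in ["side","top","wrist"]: cv2.imwrite(f"pics/{n}3.png",viewer.get_image(n)[:,:,::-1])
a=cv2.imread('pics/side3.png')[120:320,200:420];b=cv2.imread('pics/top3.png')[180:320,200:420]
cv2.imwrite('pics/c3.png',np.vstack([cv2.resize(a,(396,360)),cv2.resize(b,(396,240))]))
```

```text
0.207 [-0.71  1.8  -0.78]
0.2082 0.2081 [-0.64  0.73 -0.88]
0.2094 0.2095 [-0.72  1.45 -1.51]
0.2106 0.2107 [-0.95  0.24 -0.49]
0.2118 0.212 [-1.25  0.5  -1.44]
0.213 0.2132 [ 0.76  2.11 -1.4 ]
0.2142 0.2142 [-0.95  0.48 -0.41]
0.2154 0.2155 [-0.83  1.8  -0.44]
0.2166 0.2167 [ 0.18  0.27 -0.16]
0.2178 0.2175 [-2.64  0.84  0.09]
0.219 0.2183 [-4.6   1.6   1.69]
0.2202 0.219 [-6.55  2.3   1.38]
0.2214 0.2194 [-8.11  1.68  3.3 ]
0.2226 0.2198 [-10.2    2.4    3.84]
14.2167
```

View pics/c3.png

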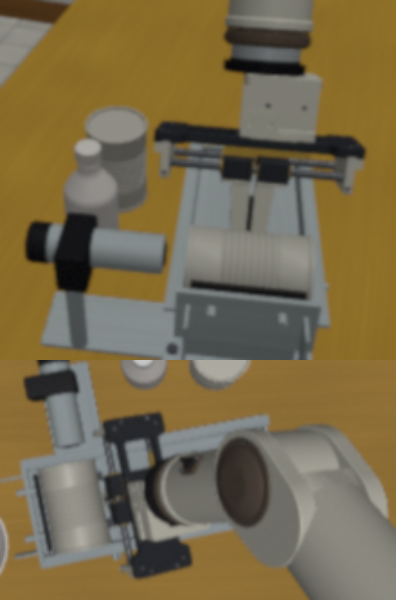

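View pics/wrist3.png

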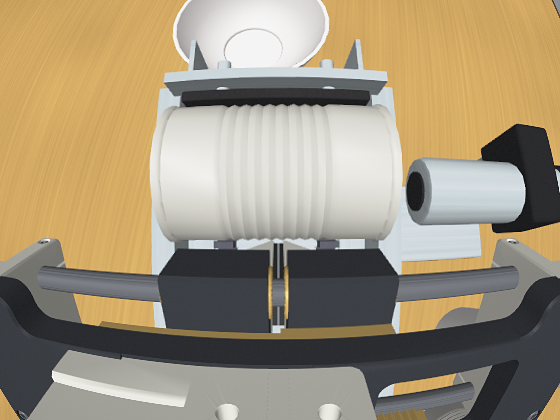

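The force rose by about 3–4 N per mm of actual tip travel, which is the buffer's stated rate. In the wrist view both dogs stand behind the can, at (227, 244) and (327, 244). I'll back off slowly and check.

Run:
```python
from bench import viewer,manip
from h import *
q=quat(np.radians(20),0)
manip.servo_line(w(.195,0,.034),q,vel=.03)
cv2.imwrite("pics/wrist4.png",viewer.get_image("wrist")[:,:,::-1])
manip.servo_line(w(.13,0,.045),q,vel=.08)
cv2.imwrite("pics/wrist5.png",viewer.get_image("wrist")[:,:,::-1])
print(manip.current_clock())
cv2.imwrite('pics/c5.png',np.vstack([cv2.resize(cv2.imread(f'pics/wrist{i}.png'),(400,300)) for i in (4,5)]))
```

```text
16.5167
```

View pics/c5.png

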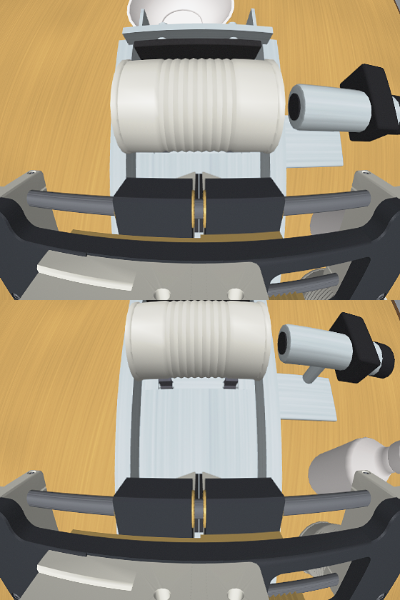

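After I backed away, the can stays put with both dogs standing behind it (lower picture, about (165, 383) and (231, 383)). I'll raise the arm clear and measure.

Run:
```python
from bench import viewer,manip
from h import *
q=quat(np.radians(20),0)
manip.servo_line(w(.05,0,.16),q,vel=.12)
manip.servo_line(w(-.06,0,.2),q,vel=.12)
manip.sleep(.5)
print(manip.current_clock(),manip.current_force().round(2))
for n in ["side","top"]: cv2.imwrite(f"pics/{n}6.png",viewer.get_image(n)[:,:,::-1])
a=cv2.imread('pics/side6.png')[120:320,200:420];b=cv2.imread('pics/top6.png')[200:310,200:370]
cv2.imwrite('pics/s6.png',cv2.resize(a,None,fx=3,fy=3,interpolation=2))
cv2.imwrite('pics/t6.png',cv2.resize(b,None,fx=4.6,fy=4.6,interpolation=2))
ct=viewer.get_calibration('top');
for gx in (.247,.255,.263):
    # silhouette edge px of can, top view
    th=np.linspace(0,2*np.pi,90); pts=gw(np.c_[gx+.037*np.cos(th),0*th,.037+.037*np.sin(th)],*G)
    u=(proj(ct,pts)-200+.5)*4.6; print(gx,u[u[:,0].argmin()].round(0),u[u[:,0].argmax()].round(0))
```

```text
19.4583 [ 0.48 -0.04  0.18]
0.247 [154. 307.] [304. 277.]
0.255 [138. 311.] [288. 280.]
0.263 [121. 314.] [272. 284.]
```

View pics/t6.png

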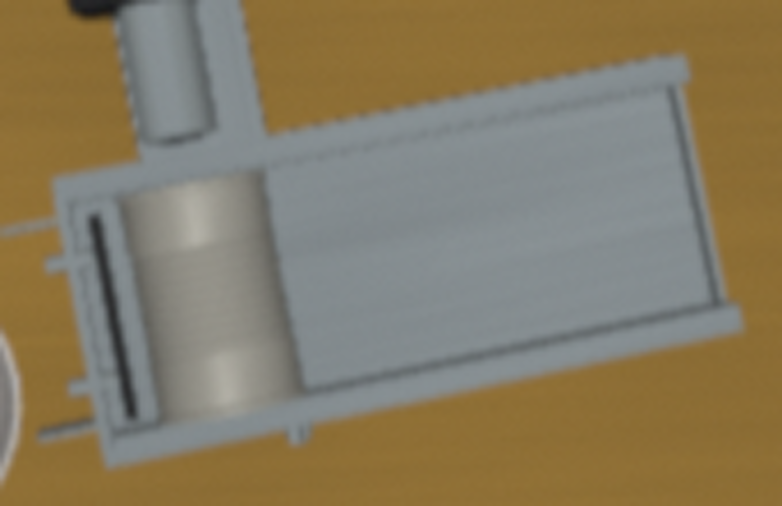

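View pics/s6.png

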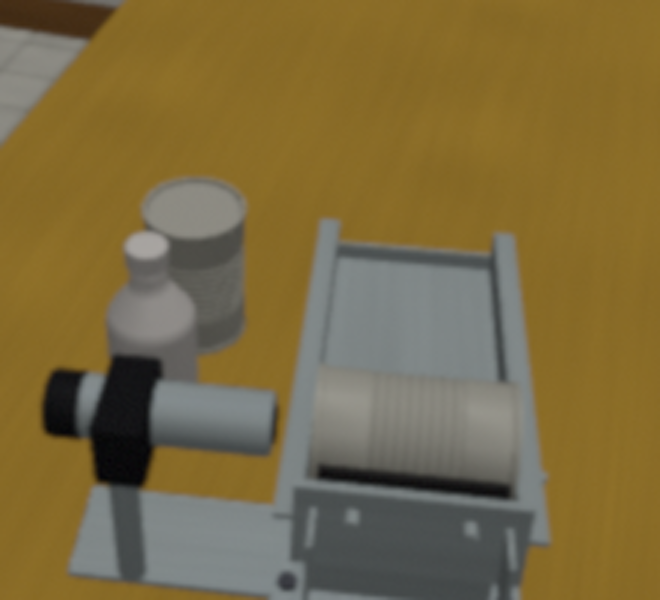

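The can's edges at mid-width, about (138, 300) and (284, 285) in the zoomed top view, match gutter x ≈ 255 mm. It is square in the gutter and resting on the dogs.

```bash
python3 -c "
from bench import manip
manip.hand_in(); print(manip.current_clock())"
```

```text
the job is handed in; nothing more can be done
the job is handed in; nothing more can be done
```

The can is at the top of the gutter, held behind the two dogs, and I handed the job in at about 19.5 s of the 42 s allowed; hand-in reports no verdict. I pushed it with the shut fingertips at about 0.05 m/s, then in 1.2 mm force-watched steps until it pressed the stop's buffer with about 10 N. Then I backed off slowly and lifted the arm clear.

- **Can:** in the top view it rests at gutter x ≈ 255 mm, square to the gutter, with nothing touching it.
- **Dogs:** the wrist view after backing off shows both standing behind the can. The final top and side views hide them, so its rest position at 255 mm is the only later sign that they are up.
- **Other things:** the spare can and bottle look unmoved by eye. I did not measure them or the bowl again, but the arm never came near any of them.
- **Disagreement:** in the first fit, the buffer face came out about 4 mm from where I picked it in the image. The force contact came about where the dogs-based fit predicted, so I put this down to my pick.

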